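Open the stamp locker past its sagging bolt and hold the gate ajar

ROBOT

A 6-joint arm with a two-finger parallel gripper is mounted at the origin on a cart in front of the work surface, level with it; the furniture and walls round the work are solid. World frame = base frame: x ahead of the robot, y to its left, z up, the work surface at z = 0. Lengths are in m, angles in rad, forces in N, time in s.
With the tool pointing down it reaches from about 0.3 to 0.75 m from the base axis. Payload 8.5 kg.
Tool frame: the origin (TCP) lies midway between the tips of the shut fingers; the grasp point (between the pads) lies 19 mm behind it (robot.grip_point_offset is the distance from the TCP to the grasp point, in m); z points along the fingers, y is the line along which they close (so a half turn about z gives the same grasp; the last joint's range is limited). The gripper opens to 85 mm and grips with 20 to 120 N. Pads are 22 mm wide; open, the fingers measure 114 mm over their backs; the gripper's body (76 mm by 85 mm) begins 54 mm behind the grasp point. The pads swing forward as they close: fully open they stand 13 mm farther back than shut.
Start: joints at [1.017, 0.381, 1.297, -0, 1.464, -0.215], TCP at [0.183, 0.519, 0.231] pointing down, gripper open.
Joint ranges: [-3.11, 3.11], [-0.89, 2.33], [0.22, 2.48], [-1.42, 4.56], [0.17, 2.85], [-2.88, 2.88]. Speed limits (rad/s): [2.39, 2.39, 3.14, 3.14, 3.14, 3.14].

INTERFACE

Orientations are given as a rotation vector (axis times angle).
In Python, from rig import sensors, cams, robot, finder gives the robot as it stands.
- The arm moves only by the shell command python3 -m pendant 'ROWS' [FORCE]. ROWS is JSON, a list that holds one entry, the list of rows, each a list of 7 numbers: the shift along the tool's x, y, z each as a share of 600 mm, from -1 to 1, then the turn, a rotation vector about the tool's x, y, z each as a share of pi rad, from -1 to 1, then the opening in per cent of the stroke, from 0 (shut) to 100 (fully open). In form: [[[x, y, z, wx, wy, wz, claw], ...]]. A call has 1 to 5 rows; each row is the pose to reach, as a shift and turn from the pose commanded when the call began, along the tool's axes at that moment, turning the shorter way round; what a row does not reach only later rows make up. A row lasts 1/8 s, in which the tool goes at most 62.5 mm and 10.7 degrees, less where a joint would pass 70% of its speed; a pose out of reach is approached as far as the arm can. A call with a number of a shift or a turn outside -1 to 1 is refused whole. A call with a gripper value outside its range is refused whole. The fingers move at their own pace and stop on an object; FORCE is the grip in N (left out, the last holds). Time passes only in rows, so rows that repeat a pose let the fingers close. It gives the time, the measured TCP pose, the force, the opening and the grip force at its end, in the units of the state.
- sensors.get_obs(): the state, without advancing time (a new reading comes with each control period).
- cams.capture(name): name is "side" or "top" or "wrist"; returns the picture (420x560x3 uint8, blue, green, red); there is no depth.
- cams.calibration(name): a dict with "fov_y" (degrees; the focal length in pixels is half the picture's height over the tangent of half this angle, whatever the lens; pixels are square), "cx", "cy" (the principal point, pixels), "position" and "orientation" of the camera in the world. Camera axes: x right, y down, z forward; pixel columns grow to the right and rows downward; lengths in m; the calibration is good to about 2 mm. A picture is of the moment at which its call begins: read the wrist's pose just before it. calibration takes no time and is no camera call; for the wrist camera it gives the pose at the moment of the call.
- robot.sign_off(): hands the job in; it is judged then, once.
Trained networks look in the newest picture that a camera, given by its name, has taken for a name from the list of things; names that differ only in an ending like _2 or _b are one class to them, and where a whole thing is asked for, a point or a joint stands for the part that bears it (a point fixed in the world has none). Each returns a list of dicts, best first, with "p" (0 to 1); they miss things now and then, are a little off and sometimes report something else, mostly with a low value. They report only what shows in the picture. A call takes as long as a camera call.
- finder.look_for(camera, name): "location" ([x, y, z] in m, in world coordinates, good to about 4 mm: the middle of the surface that is visible of it).
- finder.cut_out(camera, name): "mask" (420x560 bool, what is visible of it).
- finder.tip_of(camera, name): "location" ([x, y, z] in m, in world coordinates, good to about 4 mm: a listed point, or the origin of a listed thing).
The state is a dict: "clock": time; "qpos": joint angles; "joint_vel": joint speeds; "tau": joint torques, N m; "tcp_pos": TCP position; "ee_rot": TCP orientation; "wrist_force": force on the tool from outside, world axes, zero at the start; "torque": the same for the moment, N m; "grip_width": opening from 0.0 (shut) to 1.0 (fully open); "gripper_force": force on a finger pad.
Only numpy, scipy, OpenCV 4.12 (cv2) and the standard library are available. Lean on these libraries where they do the work, as an engineer would, in place of code of your own. Each camera call takes 0.05 s, during which the arm holds its last target. There are 200 camera calls.

TASK

Turn off the stamp locker's door alarm by pressing yellow, then blue, then green on its keypad, one key at a time and each let up before the next; leave the red one alone. Then take the black knob of the bolt on the locker's barred gate, lift the sagging bolt over the bent-up lip of its keeper while drawing it to the right until it is out of the keeper, and pull the gate about 30 degrees open. Finish while still gripping the knob and holding the gate still there (its spring would shut it), with nothing else on the worktop disturbed.

Things in the scene. Friction and masses are not known exactly. Their poses are not given: they have to be found in the camera images.
- locker: grey sheet-steel stamp locker, 220 deep x 340 wide x 195 mm high, fixed on the worktop (place and yaw vary). Origin under its middle; x to its back, y to the left as the robot sees it, z up. Its barred gate (245 mm wide, top 183 mm high, front face 116 mm in front of the origin) is hinged at the right; a fixed stile left of the gate carries the keeper. Wall cabinets hang above it, 0.63 m up
- keeper_lip (a point): middle of the top edge (111 mm high, 24 mm long in x) of the steel keeper's lip: the edge of the keeper's ledge nearest the gate, bent up 17 mm above the ledge. The bolt passes over it; a tooth under the bolt's nose hangs behind (left of) it. A strap in front keeps the nose from coming forward. Axes as the locker's
- bolt_knob: black ball knob, 24 mm across, of the sliding bolt on the gate; origin at its centre, 124 mm above the worktop, 58 mm in front of the gate's face, 200 mm left of the hinge when home. A level 9 mm stem joins it to the bolt behind. Clear all round and below: the gate's straps begin 30 mm behind the ball's centre. Axes as the gate's: x into the gate, y along the bolt to its nose (left), z up
- bolt_draw (a joint): how far the bolt is drawn to the right along the gate (minus y of the knob), m: 0 shot home in the keeper, 0.046 at its stop; its nose is out of the keeper from 0.030. Rubs with 1 to 1.5 N and stays where it is left
- bolt_lift (a joint): how far the sagging bolt is lifted, rad, about its tail, 130 mm right of the knob: 0 drooping of its own weight, 0.16 at its stop. At 0 a 13 mm tooth under the nose hangs behind the keeper's lip and it cannot be drawn; the tooth clears from 0.07 (knob raised 9 mm; stop at 21 mm). Takes about 2 N at the knob, droops again when let go; keep it lifted until drawn 0.03
- gate (a joint): opening of the gate, rad, about its upright hinge: 0 shut, grows as its left edge comes toward the robot, to 1.3. A spring shuts it: about 2.5 N at the knob to hold it at 0.5. Cannot open while the bolt's nose is in the keeper
- gate_hinge (a point): point on the gate's upright hinge line, at 130 mm height; axes as the gate's (x into the gate, y from the hinge along the gate)
- keypad: white alarm keypad, 110 x 110 x 34 mm, fixed on the worktop left of the locker (place and yaw vary); origin under its middle, x away from the robot, y left. Four coloured keys in two rows 44 mm apart
- key_yellow (a joint): yellow (far left) key of the keypad, a spring key that moves 5 mm: 0 up, 0.005 fully down; it counts as pressed beyond 0.0035 and springs up when let go. Starts to move at about 1.5 N, fully down at about 4 N
- key_yellow_top (a point): middle of the top of the yellow key, an 18 mm square cap standing 9 mm out of the keypad's face (4 mm when pressed); the face slopes 0.10 rad, rising away from the robot, so pressing straight down works. World height about 37 mm
- key_blue (a joint): blue (far right) key of the keypad, a spring key that moves 5 mm: 0 up, 0.005 fully down; it counts as pressed beyond 0.0035 and springs up when let go. Starts to move at about 1.5 N, fully down at about 4 N
- key_blue_top (a point): middle of the top of the blue key, an 18 mm square cap standing 9 mm out of the keypad's face (4 mm when pressed); the face slopes 0.10 rad, rising away from the robot, so pressing straight down works. World height about 37 mm
- key_green (a joint): green (near left) key of the keypad, a spring key that moves 5 mm: 0 up, 0.005 fully down; it counts as pressed beyond 0.0035 and springs up when let go. Starts to move at about 1.5 N, fully down at about 4 N
- key_green_top (a point): middle of the top of the green key, an 18 mm square cap standing 9 mm out of the keypad's face (4 mm when pressed); the face slopes 0.10 rad, rising away from the robot, so pressing straight down works. World height about 32 mm
- key_red (a joint): red (near right) key of the keypad, a spring key that moves 5 mm: 0 up, 0.005 fully down; it counts as pressed beyond 0.0035 and springs up when let go. Starts to move at about 1.5 N, fully down at about 4 N. This one calls the guards: leave it alone
- key_red_top (a point): middle of the top of the red key, an 18 mm square cap standing 9 mm out of the keypad's face (4 mm when pressed); the face slopes 0.10 rad, rising away from the robot, so pressing straight down works. World height about 32 mm
- calculator: bystander, loose, not to be disturbed: desk calculator, 144 x 94 x 18 mm; origin under its middle
- pen_black: bystander, loose, not to be disturbed: black ball pen, 148 mm; origin under its middle
- sticky_notes: bystander, loose, not to be disturbed: pad of yellow sticky notes, 75 x 74 x 12 mm; origin under its middle
- marker_black: bystander, loose, not to be disturbed: black marker, 141 mm; origin under its middle
- stapler: bystander, loose, not to be disturbed: black stapler, 34 x 140 x 41 mm; origin under its middle
- binder_clip: bystander, loose, not to be disturbed: black binder clip standing on its spine, 17 x 32 x 42 mm; origin under its middle

How it is judged:
On the way, in this order (a step that is already met when the one before it is completed fails the run):
1. yellow key pressed alone, the bolt still home (value of joint key_yellow above 0.0035 m and value of joint each of key_blue, key_green, key_red below 0.0015 m and value of joint bolt_draw below 0.01 m), for 0.05 s.
2. then blue key pressed alone, the bolt still home (value of joint key_blue above 0.0035 m and value of joint each of key_yellow, key_green, key_red below 0.0015 m and value of joint bolt_draw below 0.01 m), for 0.05 s.
3. then green key pressed alone, the bolt still home (value of joint key_green above 0.0035 m and value of joint each of key_yellow, key_blue, key_red below 0.0015 m and value of joint bolt_draw below 0.01 m), for 0.05 s.
4. bolt lifted over the lip and on its way out, the gate still shut (value of joint bolt_lift above 0.04 rad and value of joint bolt_draw above 0.012 m and value of joint gate below 0.06 rad and contact force between the fingers and bolt_knob above 1 N), for 0.03 s.
5. bolt drawn clear of the keeper (value of joint bolt_draw above 0.03 m), for 0.05 s.
6. gate swung ajar by the knob (value of joint gate between 0.35 and 0.7 rad and contact force between the fingers and bolt_knob above 1 N), for 0.3 s.
At the end, for the whole second after the job is handed in: the gate stands still (under 0.2 rad/s) between 0.35 and 0.70 rad (20 to 40 degrees) open, the bolt is drawn more than 28 mm, the fingers grip the knob with more than 1 N, and all keys are up (all of step 6 and velocity of joint gate between -0.2 and 0.2 rad/s and value of joint bolt_draw above 0.028 m and value of joint each of key_yellow, key_blue, key_green, key_red below 0.0015 m); the arm keeps its last pose, push and grip.
It fails at once if the red key is pressed (value of joint key_red above 0.0025 m).
It fails at once if two keys are down together (value of joint each of key_yellow, key_blue above 0.0025 m or value of joint each of key_yellow, key_green above 0.0025 m or value of joint each of key_blue, key_green above 0.0025 m).
It fails at once if a bystander is shoved more than 30 mm (distance of any of calculator, pen_black, sticky_notes, marker_black, stapler, binder_clip from where it was at the start of the episode above 0.03 m).
It also fails if it takes over 64 s, if anything falls off the work surface, if the arm or the gripper's body presses on something with over 40 N, if the wrist force passes 120 N, or if a joint passes its speed limit or range.

## Working session

There is one attempt and no reset: what is moved stays moved. The work goes in short steps, Python scripts to look and compute and a shell command to move; the robot and the scene stay as the last step left them, time stands still between calls to the robot, and variables do not carry over. Pictures are saved under pics/ and viewed, at most 10 in all, crops included, and the job is handed in when it is done.

```bash
mkdir -p pics; ls
cat > h.py <<'E'
import numpy as np, cv2
from scipy.spatial.transform import Rotation as R
from rig import sensors, cams, robot, finder
def st():
    o=sensors.get_obs(); return o
def rel(p,rv=None):
    """world TCP target -> row shares from the present pose"""
    o=sensors.get_obs(); A=R.from_rotvec(o["ee_rot"])
    d=A.inv().apply(np.array(p)-o["tcp_pos"])/0.6
    w=np.zeros(3) if rv is None else (A.inv()*R.from_rotvec(rv)).as_rotvec()/np.pi
    return np.round(np.r_[d,w],4)
E
python3 - <<'E'
from h import *
o=st(); print({k:np.round(v,3) for k,v in o.items()}, robot.grip_point_offset)
print(np.round(R.from_rotvec(o["ee_rot"]).as_matrix(),3))
for c in ["side","top"]:
    cv2.imwrite(f"pics/{c}0.png",cams.capture(c))
    k=cams.calibration(c);print(c,np.round(k["position"],3))
    for n in ["key_yellow_top","key_blue_top","key_green_top","key_red_top","bolt_knob","keeper_lip","gate_hinge","locker","keypad"]:
        r=finder.tip_of(c,n); print(n,[(np.round(x["location"],3).tolist(),round(x["p"],2)) for x in r[:2]])
E
```

```text
pics
{'clock': np.float64(0.0), 'qpos': array([ 1.017,  0.381,  1.298, -0.   ,  1.464, -0.215]), 'joint_vel': array([ 0.   , -0.001, -0.002, -0.   , -0.001, -0.001]), 'tau': array([ 2.0000e-03, -4.4848e+01, -2.3128e+01, -0.0000e+00,  5.0000e-03,
        0.0000e+00]), 'tcp_pos': array([0.183, 0.518, 0.231]), 'ee_rot': array([-5.300e-01, -3.096e+00,  2.000e-03]), 'wrist_force': array([ 0.922, -0.463,  0.407]), 'torque': array([ 0.066, -0.003,  0.006]), 'gripper_force': np.float64(0.0), 'grip_width': np.float64(1.003)} 0.0187
[[-0.943  0.332 -0.001]
 [ 0.332  0.943 -0.001]
 [ 0.    -0.001 -1.   ]]
side [0.201 0.891 0.894]
key_yellow_top [([0.536, 0.326, 0.037], 0.43), ([0.487, 0.286, 0.032], 0.19)]
key_blue_top [([0.533, 0.283, 0.037], 0.56)]
key_green_top [([0.493, 0.326, 0.031], 0.39)]
key_red_top [([0.487, 0.283, 0.035], 0.6)]
bolt_knob [([0.567, -0.076, 0.122], 0.52)]
keeper_lip [([0.617, -0.017, 0.108], 0.48)]
gate_hinge [([0.629, -0.279, 0.13], 0.63)]
locker [([0.567, -0.079, 0.121], 0.19)]
keypad [([0.524, 0.307, -0.003], 0.79)]
top [-0.454 -0.213  1.665]
key_yellow_top [([0.536, 0.328, 0.035], 0.52)]
key_blue_top [([0.538, 0.284, 0.035], 0.4)]
key_green_top [([0.487, 0.324, 0.032], 0.45)]
key_red_top [([0.494, 0.284, 0.03], 0.55), ([0.489, 0.326, 0.033], 0.42)]
bolt_knob [([0.57, -0.082, 0.123], 0.59)]
keeper_lip [([0.616, -0.02, 0.107], 0.71)]
gate_hinge [([0.626, -0.286, 0.131], 0.58)]
locker [([0.739, -0.14, 0.001], 0.62)]
keypad [([0.522, 0.302, -0.002], 0.91)]
```

View pics/side0.png

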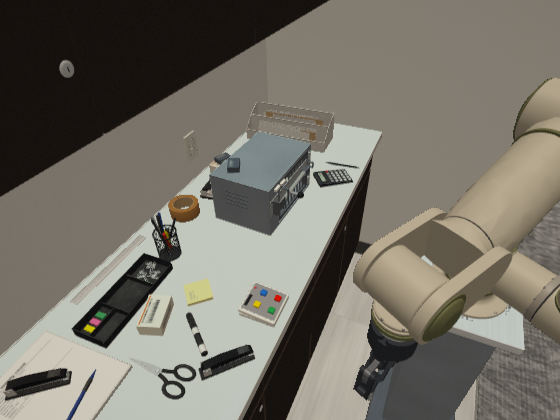

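View pics/top0.png

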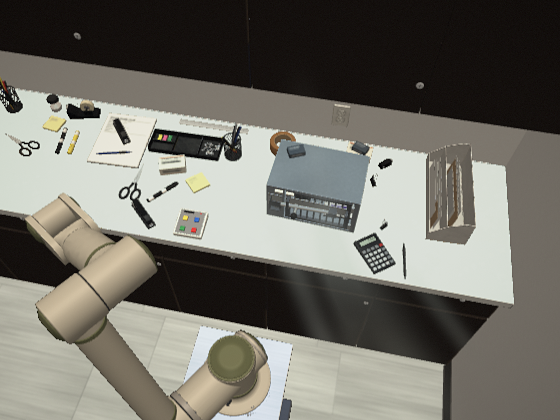

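The side view shows the keypad near (264,302), with blue (264,293), red (277,298), yellow (257,303) and green (271,310). The locker is near (262,180) with its gate facing the robot. The top view agrees: keypad (190,223), locker (318,187), both with almost no yaw. First I'll move above the keypad with the fingers shut.

Run:
```python
from h import *
print(rel([.515,.305,.20],[0,np.pi,0]))   # tool x -> -x world
print(rel([.515,.305,.20]))
```

```text
[-0.6406 -0.1519  0.0522 -0.     -0.     -0.1079]
[-0.6406 -0.1519  0.0522  0.      0.      0.    ]
```

```bash
python3 -m pendant '[[[-0.64,-0.152,0.052,0,0,-0.108,0],[-0.64,-0.152,0.052,0,0,-0.108,0],[-0.64,-0.152,0.052,0,0,-0.108,0],[-0.64,-0.152,0.052,0,0,-0.108,0],[-0.64,-0.152,0.052,0,0,-0.108,0]]]' 40
python3 -m pendant '[[[-0.34,-0.03,0.01,0,0,0,0],[-0.34,-0.03,0.01,0,0,0,0]]]' >/dev/null
python3 - <<'E'
from h import *
print(st()["tcp_pos"],st()["ee_rot"]); print(rel([.515,.305,.20],[0,np.pi,0]))
E
```

```text
clock: 1.62
tcp_pos: [0.439, 0.3537, 0.2074]
ee_rot: [-0.001, 3.141, 0.0]
wrist_force: [0.8, 0.1, -0.3]
grip_width: 0.001
gripper_force: 0.0
[0.56392453 0.34322399 0.203911  ] [3.54027084e-04 3.14121776e+00 4.67938988e-04]
[ 0.0815 -0.0637  0.0065  0.0001  0.0001 -0.0001]
```

```bash
python3 -m pendant '[[[0.08,-0.063,0,0,0,0,0],[0.08,-0.063,0,0,0,0,0],[0.08,-0.063,0,0,0,0,0]]]'
python3 - <<'E'
from h import *
k=cams.calibration("wrist"); im=cams.capture("wrist"); cv2.imwrite("pics/w1.png",im)
C=k["orientation"]; C=np.array(C); Rm=R.from_rotvec(C).as_matrix() if C.shape==(3,) else (C if C.shape==(3,3) else R.from_quat(C).as_matrix())
print(np.round(k["position"],3),np.round(Rm,2))
f=210/np.tan(np.radians(k["fov_y"])/2)
for n,z in [("key_yellow_top",.037),("key_blue_top",.037),("key_green_top",.032),("key_red_top",.032)]:
    r=finder.tip_of("wrist",n); print(n,[(np.round(x["location"],4).tolist(),round(x["p"],2)) for x in r[:2]])
    m=finder.cut_out("wrist",n)
    if m:
        v,u=np.nonzero(m[0]["mask"]); u,v=u.mean(),v.mean()
        d=Rm@np.array([(u-k["cx"])/f,(v-k["cy"])/f,1]); s=(z-k["position"][2])/d[2]
        print("  mask",round(u),round(v),m[0]["mask"].sum(),np.round(k["position"]+s*d,4))
E
```

```text
clock: 2.25
tcp_pos: [0.5142, 0.3065, 0.2047]
ee_rot: [-0.001, 3.14, 0.001]
wrist_force: [0.1, 0.4, -0.4]
grip_width: -0.003
gripper_force: 0.0
[0.44  0.307 0.347] [[-0.    0.96  0.29]
 [ 1.   -0.    0.  ]
 [ 0.    0.29 -0.96]]
key_yellow_top [([0.5347, 0.3256, 0.0362], 0.76)]
  mask 296 214 274 [0.533  0.3274 0.037 ]
key_blue_top [([0.5407, 0.2801, 0.0398], 0.64)]
  mask 256 215 289 [0.5339 0.2839 0.037 ]
key_green_top [([0.492, 0.3256, 0.0289], 0.75)]
  mask 296 214 294 [0.5348 0.3273 0.032 ]
key_red_top [([0.4849, 0.2828, 0.0323], 0.49)]
  mask 254 175 282 [0.4913 0.283  0.032 ]
```

View pics/w1.png

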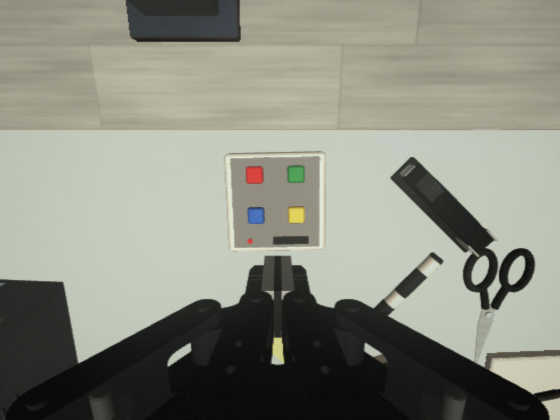

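The wrist view shows red (254,175), green (296,174), blue (256,215) and yellow (296,214), with the shut fingers just below them. Now I'll press yellow.

```bash
python3 -m pendant '[[[-0.032,0.035,0.12,0,0,0,0],[-0.032,0.035,0.2,0,0,0,0],[-0.032,0.035,0.255,0,0,0,0],[-0.032,0.035,0.255,0,0,0,0],[-0.032,0.035,0.255,0,0,0,0]]]'
```

```text
clock: 3.32
tcp_pos: [0.534, 0.3276, 0.0525]
ee_rot: [-0.001, 3.139, 0.002]
wrist_force: [0.2, 0.6, -0.6]
grip_width: -0.0
gripper_force: 0.0
```

```bash
python3 -m pendant '[[[0,0,0.02,0,0,0,0],[0,0,0.03,0,0,0,0],[0,0,0.035,0,0,0,0],[0,0,0.035,0,0,0,0]]]'
```

```text
clock: 3.82
tcp_pos: [0.5339, 0.3274, 0.0321]
ee_rot: [-0.001, 3.138, 0.001]
wrist_force: [-3.9, -1.7, 15.4]
grip_width: 0.001
gripper_force: 8.0
```

```bash
python3 -m pendant '[[[0,0,0,0,0,0,0],[0,0,-0.05,0,0,0,0],[0,-0.072,-0.05,0,0,0,0],[0,-0.072,-0.05,0,0,0,0],[0,-0.072,-0.05,0,0,0,0]]]'
```

```text
clock: 4.45
tcp_pos: [0.5331, 0.2843, 0.0597]
ee_rot: [0.0, -3.141, -0.0]
wrist_force: [0.3, -0.3, 0.1]
grip_width: 0.001
gripper_force: 0.0
```

```bash
python3 -m pendant '[[[0,0,0.03,0,0,0,0],[0,0,0.04,0,0,0,0],[0,0,0.048,0,0,0,0],[0,0,0.048,0,0,0,0]]]'
```

```text
clock: 4.95
tcp_pos: [0.5331, 0.2847, 0.0321]
ee_rot: [-0.002, 3.141, 0.001]
wrist_force: [-3.6, 1.1, 9.1]
grip_width: -0.005
gripper_force: 4.5
```

```bash
python3 -m pendant '[[[0,0,0,0,0,0,0],[0,0,-0.05,0,0,0,0],[0.072,0.071,-0.05,0,0,0,0],[0.072,0.071,-0.05,0,0,0,0],[0.072,0.071,-0.05,0,0,0,0]]]'
python3 -m pendant '[[[0,0,0.03,0,0,0,0],[0,0,0.045,0,0,0,0],[0,0,0.056,0,0,0,0],[0,0,0.056,0,0,0,0],[0,0,0.056,0,0,0,0]]]'
```

```text
clock: 5.58
tcp_pos: [0.4901, 0.3268, 0.061]
ee_rot: [-0.002, 3.141, -0.0]
wrist_force: [0.2, -0.5, 0.4]
grip_width: 0.002
gripper_force: 0.0
clock: 6.2
tcp_pos: [0.4909, 0.326, 0.0281]
ee_rot: [-0.0, 3.14, -0.001]
wrist_force: [0.0, -3.8, 5.4]
grip_width: -0.003
gripper_force: 2.7
```

```bash
python3 -m pendant '[[[0,0,0.003,0,0,0,0],[0,0,0.003,0,0,0,0]]]'
python3 -m pendant '[[[0,0,-0.1,0,0,0,0],[0,0,-0.2,0,0,0,0],[0,0,-0.3,0,0,0,0],[0,0,-0.4,0,0,0,0],[0,0,-0.4,0,0,0,0]]]'
python3 - <<'E'
from h import *
tilt=np.radians(35)
# tool z = forward-down; x = -world x tilted ; y = world y
def ori(t,yaw=0):
    z=np.array([np.sin(t),0,-np.cos(t)]); y=np.array([0,1.,0]); x=np.cross(y,z)
    return (R.from_euler('z',yaw)*R.from_matrix(np.c_[x,y,z])).as_rotvec()
o=ori(tilt); print(o)
z=R.from_rotvec(o).apply([0,0,1])
k=np.array([.568,-.079,.123])
print(rel(k+.0187*z-.18*z,o), k+.0187*z-.18*z)
E
```

```text
clock: 6.45
tcp_pos: [0.491, 0.326, 0.0277]
ee_rot: [-0.0, 3.139, -0.0]
wrist_force: [-3.5, -5.9, 17.5]
grip_width: -0.002
gripper_force: 8.9
clock: 7.08
tcp_pos: [0.4913, 0.327, 0.2706]
ee_rot: [-0.0, 3.132, 0.006]
wrist_force: [0.7, -0.0, -0.1]
grip_width: -0.001
gripper_force: 0.0
[0.         2.53072742 0.        ]
[ 2.680e-02 -6.767e-01  2.290e-02  1.200e-03 -1.915e-01 -3.000e-04] [ 0.47548212 -0.079       0.25512922]
```

```bash
python3 -m pendant '[[[0.027,-0.677,0.02,0,-0.192,0,70],[0.027,-0.677,0.02,0,-0.192,0,70],[0.027,-0.677,0.02,0,-0.192,0,70],[0.027,-0.677,0.02,0,-0.192,0,70],[0.027,-0.677,0.02,0,-0.192,0,70]]]'
python3 - <<'E'
from h import *
print(rel([.4755,-.079,.255],[0,2.5307,0]))
E
```

```text
clock: 7.7
tcp_pos: [0.4766, 0.0191, 0.2554]
ee_rot: [-0.001, 2.539, 0.0]
wrist_force: [2.4, 0.2, -0.1]
grip_width: 0.701
gripper_force: 0.0
[ 2.000e-03 -1.635e-01 -5.000e-04  1.000e-04 -2.700e-03  1.000e-04]
```

```bash
python3 -m pendant '[[[0.002,-0.157,0,0,0,0,70],[0.002,-0.157,0,0,0,0,70],[0.002,-0.157,0,0,0,0,70],[0.002,-0.157,0,0,0,0,70]]]'
python3 - <<'E'
from h import *
k=cams.calibration("wrist"); im=cams.capture("wrist"); cv2.imwrite("pics/w2.png",im)
for c in ["wrist","side","top"]:
  if c!="wrist": cams.capture(c)
  for n in ["bolt_knob","keeper_lip","gate_hinge"]:
    r=finder.tip_of(c,n); print(c,n,[(np.round(x["location"],4).tolist(),round(x["p"],2)) for x in r[:2]])
m=finder.cut_out("wrist","bolt_knob")
if m:
    (u,v),rad=cv2.minEnclosingCircle(np.argwhere(m[0]["mask"])[:,::-1].astype(np.float32))
    f=210/np.tan(np.radians(k["fov_y"])/2)
    Rm=np.array(k["orientation"]); Rm=R.from_rotvec(Rm).as_matrix() if Rm.shape==(3,) else (Rm if Rm.ndim==2 else R.from_quat(Rm).as_matrix())
    d=Rm@np.array([(u-k["cx"])/f,(v-k["cy"])/f,1]); 
    print(u,v,rad, "at z=.124:",k["position"]+d*(.124-k["position"][2])/d[2])
E
```

```text
clock: 8.2
tcp_pos: [0.4768, -0.0732, 0.255]
ee_rot: [-0.0, 2.54, 0.001]
wrist_force: [-0.5, 0.5, 0.4]
grip_width: 0.698
gripper_force: 0.0
wrist bolt_knob [([0.5707, -0.0757, 0.1222], 0.84)]
wrist keeper_lip [([0.6144, -0.0212, 0.1147], 0.6)]
wrist gate_hinge [([0.6231, -0.2777, 0.1328], 0.72)]
side bolt_knob [([0.5661, -0.077, 0.1225], 0.56), ([0.4872, 0.2822, 0.0365], 0.22)]
side keeper_lip [([0.6171, -0.0205, 0.1096], 0.58), ([0.6535, 0.4609, -0.0023], 0.4)]
side gate_hinge [([0.6258, -0.2824, 0.1313], 0.92)]
top bolt_knob []
top keeper_lip []
top gate_hinge [([0.6264, -0.2847, 0.1285], 0.68)]
272.0 204.9264678955078 17.190372467041016 at z=.124: [ 0.5755004  -0.07816962  0.124     ]
```

View pics/w2.png

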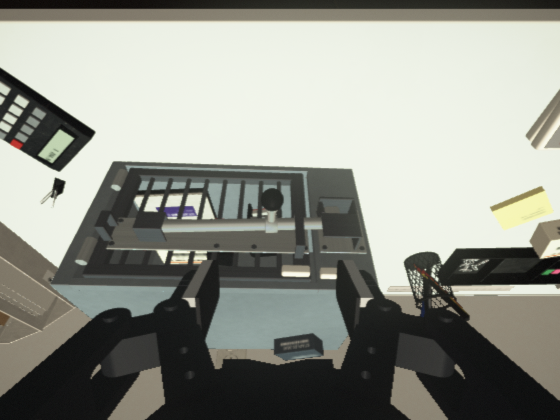

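The wrist view shows the black knob at (272,200), centred between the open fingers. The bolt runs level with it to the keeper near (340,230), and the way in is clear.

Run:
```python
from h import *
z=np.array([np.sin(.611),0,-np.cos(.611)])
print(rel(np.array([.569,-.0775,.1235])+.0215*z,[0,2.5307,0]))
```

```text
[-1.500e-03 -6.400e-03  3.041e-01  1.000e-04 -2.600e-03  1.000e-04]
```

```bash
python3 -m pendant '[[[-0.001,-0.006,0.1,0,-0.003,0,70],[-0.001,-0.006,0.18,0,-0.003,0,70],[-0.001,-0.006,0.25,0,-0.003,0,70],[-0.001,-0.006,0.25,0,-0.003,0,70],[-0.001,-0.006,0.25,0,-0.003,0,70]]]'
python3 - <<'E'
from h import *
z=np.array([np.sin(.611),0,-np.cos(.611)])
k=cams.calibration("wrist"); im=cams.capture("wrist"); cv2.imwrite("pics/w3.png",im)
r=finder.tip_of("wrist","bolt_knob"); print([(np.round(x["location"],4).tolist(),round(x["p"],2)) for x in r[:2]])
print(rel(np.array([.569,-.0775,.1235])+.0215*z,[0,2.5307,0]))
E
```

```text
clock: 9.48
tcp_pos: [0.5625, -0.0773, 0.1335]
ee_rot: [-0.001, 2.529, -0.0]
wrist_force: [-0.1, 0.2, 0.3]
grip_width: 0.695
gripper_force: 0.0
[([0.5718, -0.0784, 0.1246], 0.74), ([0.7381, -0.1407, -0.0019], 0.36)]
[ 0.0015  0.      0.0566 -0.0002  0.0011  0.0003]
```

View pics/w3.png

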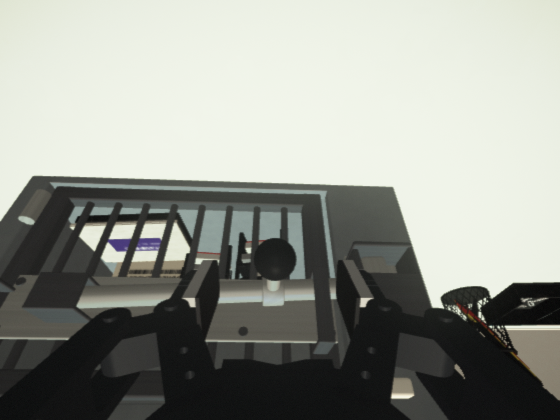

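The knob at (274,260) is centred between the fingertips at (205,265) and (350,265). I'll advance and close.

```bash
python3 -m pendant '[[[0.001,0,0.03,0,0,0,70],[0.001,0,0.055,0,0,0,70],[0.001,0,0.055,0,0,0,70],[0.001,0,0.055,0,0,0,0],[0.001,0,0.055,0,0,0,0]]]' 40
python3 -m pendant '[[[0,0,0,0,0,0,0],[0,0,0,0,0,0,0],[0,0,0,0,0,0,0]]]' 60
python3 - <<'E'
from h import *
cams.capture("wrist"); cv2.imwrite("pics/w4.png",cams.capture("wrist"))
E
```

```text
clock: 10.2
tcp_pos: [0.5812, -0.0774, 0.1056]
ee_rot: [-0.001, 2.529, -0.0]
wrist_force: [0.6, -2.2, 0.9]
grip_width: 0.278
gripper_force: 0.7
clock: 10.58
tcp_pos: [0.5814, -0.0776, 0.1054]
ee_rot: [-0.0, 2.529, -0.001]
wrist_force: [-1.0, -3.4, 2.2]
grip_width: 0.244
gripper_force: 58.6
```

View pics/w4.png

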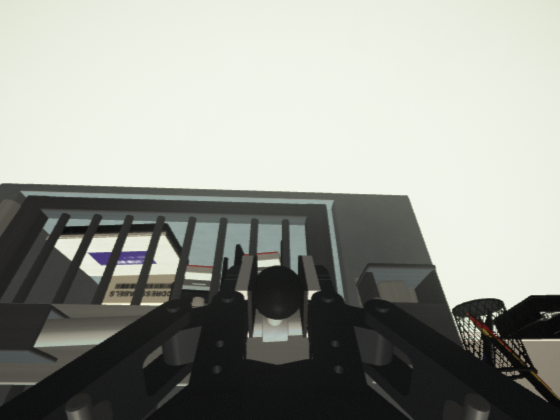

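The pads hold the knob on both sides, ball at (277,292), and the grip reads 59 N. Next I'll lift about 14 mm.

```bash
python3 -m pendant '[[[-0.007,0,-0.01,0,0,0,0],[-0.014,0,-0.02,0,0,0,0],[-0.014,0,-0.02,0,0,0,0],[-0.014,0,-0.02,0,0,0,0]]]'
python3 - <<'E'
from h import *
for c in ["wrist","side"]:
    cams.capture(c); r=finder.tip_of(c,"bolt_knob"); print([(np.round(x["location"],4).tolist(),round(x["p"],2)) for x in r[:2]])
E
```

```text
clock: 11.18
tcp_pos: [0.5817, -0.0775, 0.1203]
ee_rot: [-0.002, 2.528, -0.002]
wrist_force: [3.8, -1.5, 4.0]
grip_width: 0.241
gripper_force: 59.4
[([0.5689, -0.0775, 0.1332], 0.9)]
[]
```

```bash
python3 -m pendant '[[[0,-0.01,0,0,0,0,0],[0,-0.02,0,0,0,0,0],[0,-0.03,0,0,0,0,0],[0,-0.03,0,0,0,0,0]]]'
python3 - <<'E'
from h import *
for c in ["wrist"]:
    cams.capture(c); r=finder.tip_of(c,"bolt_knob"); print([(np.round(x["location"],4).tolist(),round(x["p"],2)) for x in r[:2]])
E
```

```text
clock: 11.88
tcp_pos: [0.5812, -0.0961, 0.1197]
ee_rot: [0.001, 2.529, -0.001]
wrist_force: [4.2, -1.0, 3.7]
grip_width: 0.246
gripper_force: 59.4
[([0.5711, -0.0952, 0.131], 0.8)]
```

```bash
python3 -m pendant '[[[0,-0.012,0,0,0,0,0],[0,-0.025,0,0,0,0,0],[0,-0.038,0,0,0,0,0],[0,-0.038,0,0,0,0,0],[0,-0.038,0,0,0,0,0]]]'
python3 - <<'E'
from h import *
cv2.imwrite("pics/w5.png",cams.capture("wrist")); r=finder.tip_of("wrist","bolt_knob"); print([(np.round(x["location"],4).tolist(),round(x["p"],2)) for x in r[:2]])
E
```

```text
clock: 12.6
tcp_pos: [0.5811, -0.1184, 0.1197]
ee_rot: [0.0, 2.53, -0.0]
wrist_force: [1.9, -2.1, 3.2]
grip_width: 0.245
gripper_force: 59.5
[([0.569, -0.117, 0.1328], 0.88)]
```

View pics/w5.png

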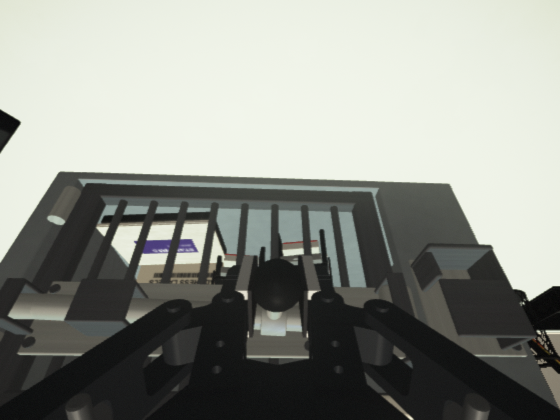

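The bolt is drawn about 40 mm: the nose is clear of the keeper box at (455,300) and the knob is still held at (277,285). Now I'll swing the tool about the hinge.

```bash
python3 -m pendant '[[[0.011,-0.004,-0.008,-0.009,0,-0.013,0],[0.022,-0.009,-0.016,-0.018,0,-0.026,0],[0.044,-0.02,-0.031,-0.037,0,-0.052,0],[0.064,-0.035,-0.045,-0.055,0,-0.078,0],[0.064,-0.035,-0.045,-0.055,0,-0.078,0]]]'
python3 - <<'E'
from h import *
p0=np.array([.5811,-.1184,.1197]);R0=R.from_rotvec([0,2.53,0]);h=np.array([.626,-.283,.1197])
o=st();print((R.from_rotvec(o["ee_rot"])*R0.inv()).as_rotvec())
cams.capture("wrist"); r=finder.tip_of("wrist","bolt_knob"); print([(np.round(x["location"],4).tolist(),round(x["p"],2)) for x in r[:2]])
for t in (.4,.5):
    q=R.from_euler('z',t); print(t,rel(h+q.apply(p0-h),(q*R0).as_rotvec()))
E
```

```text
clock: 13.32
tcp_pos: [0.5542, -0.124, 0.1417]
ee_rot: [-0.343, 2.565, 0.113]
wrist_force: [1.0, -1.3, -14.9]
grip_width: 0.246
gripper_force: 59.3
[0.00357583 0.05529313 0.26928893]
[([0.5424, -0.1252, 0.1433], 0.88)]
0.4 [ 0.0748 -0.0256 -0.004  -0.0204 -0.0167 -0.0367]
0.5 [ 0.0964 -0.0379 -0.0177 -0.038  -0.0165 -0.0632]
```

Run:
```python
from h import *
cams.capture("wrist"); cams.capture("side"); o=st(); print(o["tcp_pos"],o["ee_rot"],o["wrist_force"],o["joint_vel"].round(3),o["qpos"].round(3))
k=cams.calibration("wrist");print(k["position"])
for c in ("wrist","side"):
  for n in ("bolt_knob",): print([(np.round(x["location"],4).tolist(),round(x["p"],2)) for x in finder.tip_of(c,n)[:2]])
cv2.imwrite("pics/w6.png",np.hstack([cams.capture("wrist")[100:],cams.capture("side")[100:240,200:340].repeat(2,0).repeat(2,1)[:320,:240].copy() if 0 else cv2.resize(cams.capture("side")[120:240,220:310],(240,320))]))
```

```text
[ 0.55468811 -0.12383548  0.14201201] [-0.34392732  2.56397685  0.11182604] [ -0.63096896   0.4053348  -15.97690364] [ 0.002 -0.003 -0.008 -0.002  0.01  -0.001] [-0.628  0.367  1.753  0.648  0.768 -2.883]
[ 0.42195425 -0.16097493  0.22368642]
[([0.5434, -0.1237, 0.1471], 0.91)]
[]
```

View pics/w6.png

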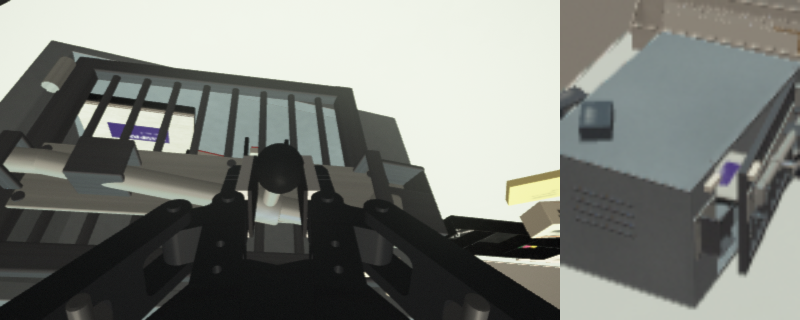

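Joint 6 has reached its range limit: q6 is -2.88, and the tool has lifted and tilted. The gate is ajar, with its left edge off the stile, and the knob is still held. I'll turn the yaw back and lower, letting the ball swivel between the pads.

Run:
```python
from h import *
R0=R.from_rotvec([0,2.53,0]);o=st();p=o["tcp_pos"]
print(rel(p+[0,0,-.012],(R.from_euler('z',.15)*R0).as_rotvec()))
```

```text
[ 0.0106 -0.0002  0.0169  0.0234 -0.0167  0.0305]
```

```bash
python3 -m pendant '[[[0.005,0,0.008,0.012,-0.008,0.015,0],[0.01,0,0.017,0.023,-0.017,0.03,0],[0.01,0,0.017,0.023,-0.017,0.03,0]]]'
cat > g.py <<'E'
from h import *
R0=R.from_rotvec([0,2.53,0]); o=st(); A=R.from_rotvec(o["ee_rot"]); h=np.array([.626,-.283])
print("q",o["qpos"].round(3),"rot",(A*R0.inv()).as_rotvec().round(3))
k=(o["tcp_pos"]-A.apply([0,0,.0215])); d=k[:2]-h
print("grip",k.round(4),"radius",np.hypot(*d).round(4),"theta",round(np.arctan2(-d[0],d[1])-np.arctan2(.057,.159),3))
E
python3 g.py
```

```text
clock: 14.1
tcp_pos: [0.5592, -0.1249, 0.136]
ee_rot: [-0.192, 2.517, 0.051]
wrist_force: [6.1, 1.1, -2.0]
grip_width: 0.246
gripper_force: 59.8
q [-0.613  0.366  1.816  0.75   0.62  -2.884] rot [-0.007 -0.007  0.15 ]
grip [ 0.5469 -0.1266  0.1535] radius 0.1752 theta 0.124
```

```bash
cat >> g.py <<'E'
def tgt(th,yaw,tilt,z):
    z0=np.array([np.sin(tilt),0,-np.cos(tilt)]); y=np.array([0,1.,0])
    A=R.from_euler('z',yaw)*R.from_matrix(np.c_[np.cross(y,z0),y,z0])
    g=R.from_euler('z',th).apply([-.0572,.1646,0])+[*h,z]
    return rel(g+A.apply([0,0,.0215]),A.as_rotvec())
E
python3 - <<'E'
from g import *
for t in (27,19,10): print(t,tgt(.15,.13,np.radians(t),.14))
E
```

```text
q [-0.613  0.366  1.816  0.75   0.62  -2.884] rot [-0.007 -0.007  0.15 ]
grip [ 0.5469 -0.1266  0.1535] radius 0.1752 theta 0.124
27 [ 0.0215 -0.003   0.0157  0.0014  0.0467  0.0066]
19 [ 0.0263 -0.0029  0.0147  0.0009  0.0911  0.0067]
10 [ 0.0316 -0.0028  0.0126  0.0004  0.1411  0.0068]
```

```bash
python3 -m pendant '[[[0.01,-0.002,0.007,0,0.023,0.003,0],[0.021,-0.003,0.014,0.001,0.047,0.006,0],[0.026,-0.003,0.014,0.001,0.091,0.006,0],[0.031,-0.003,0.012,0,0.141,0.006,0],[0.031,-0.003,0.012,0,0.141,0.006,0]]]'
python3 - <<'E'
from g import *
cams.capture("wrist"); print([(np.round(x["location"],4).tolist(),round(x["p"],2)) for x in finder.tip_of("wrist","bolt_knob")[:2]])
for t in (.2,.3,.4,.45): print(t,tgt(t,t*.7+.02,np.radians(10),.138))
E
```

```text
clock: 14.72
tcp_pos: [0.5495, -0.128, 0.119]
ee_rot: [-0.198, 2.959, 0.02]
wrist_force: [0.1, -0.1, -2.0]
grip_width: 0.239
gripper_force: 59.1
q [-0.487  0.451  1.554  0.123  0.997 -2.252] rot [-0.028  0.435  0.132]
grip [ 0.5458 -0.1285  0.1401] radius 0.1741 theta 0.135
[([0.5493, -0.1248, 0.131], 0.96)]
0.2 [ 0.0124 -0.0059 -0.0002 -0.0005  0.0003 -0.0085]
0.3 [ 0.0381 -0.0181 -0.0048 -0.0044  0.0003 -0.0304]
0.4 [ 0.0625 -0.0329 -0.0091 -0.0083  0.0004 -0.0524]
0.45 [ 0.0742 -0.0412 -0.0112 -0.0102  0.0004 -0.0633]
```

Joint 6 is back to -2.25 with the grip intact, so I'll swing the gate open.

```bash
python3 -m pendant '[[[0.012,-0.006,0,0,0,-0.008,0],[0.025,-0.012,-0.002,-0.002,0,-0.019,0],[0.038,-0.018,-0.005,-0.004,0,-0.03,0],[0.05,-0.025,-0.007,-0.006,0,-0.041,0],[0.062,-0.033,-0.009,-0.008,0,-0.052,0]]]'
python3 - <<'E'
from g import *
cams.capture("wrist"); print([(np.round(x["location"],4).tolist(),round(x["p"],2)) for x in finder.tip_of("wrist","bolt_knob")[:2]])
for t in (.45,.5): print(t,tgt(t,t*.7+.02,np.radians(10),.138))
E
```

```text
clock: 15.45
tcp_pos: [0.5122, -0.1523, 0.1166]
ee_rot: [-0.443, 2.935, 0.04]
wrist_force: [7.9, 3.9, -2.8]
grip_width: 0.24
gripper_force: 59.0
q [-0.577  0.418  1.624  0.16   0.994 -2.528] rot [-0.065  0.434  0.295]
grip [ 0.5086 -0.1534  0.1378] radius 0.1749 theta 0.392
[([0.5099, -0.1498, 0.1304], 0.81)]
0.45 [ 0.012  -0.0065 -0.0024 -0.0019 -0.     -0.0113]
0.5 [ 0.0244 -0.0134 -0.0046 -0.0038 -0.     -0.0222]
```

```bash
python3 -m pendant '[[[0.012,-0.007,-0.002,-0.002,0,-0.006,0],[0.024,-0.014,-0.005,-0.003,0,-0.012,0],[0.03,-0.016,-0.005,-0.003,0,-0.012,0],[0.03,-0.016,-0.005,-0.003,0,-0.012,0],[0.03,-0.016,-0.005,-0.003,0,-0.012,0]]]'
python3 -m pendant '[[[0,0,0,0,0,0,0],[0,0,0,0,0,0,0],[0,0,0,0,0,0,0]]]'
python3 - <<'E'
from g import *
a=cams.capture("wrist"); b=cams.capture("top")
for c in ("wrist","top"): print([(np.round(x["location"],4).tolist(),round(x["p"],2)) for x in finder.tip_of(c,"bolt_knob")[:2]])
cv2.imwrite("pics/w7.png",np.hstack([a[:,:],cv2.resize(b[120:300,240:342],(238,420))]))
E
```

```text
clock: 16.18
tcp_pos: [0.4974, -0.1667, 0.1159]
ee_rot: [-0.498, 2.932, 0.049]
wrist_force: [3.0, 1.6, -1.9]
grip_width: 0.241
gripper_force: 59.3
clock: 16.55
tcp_pos: [0.4973, -0.1668, 0.1158]
ee_rot: [-0.499, 2.933, 0.05]
wrist_force: [2.0, 1.8, -1.8]
grip_width: 0.24
gripper_force: 59.4
q [-0.621  0.409  1.641  0.168  1.003 -2.613] rot [-0.07   0.438  0.333]
grip [ 0.494  -0.1681  0.137 ] radius 0.175 theta 0.51
[([0.5032, -0.1616, 0.1294], 0.93), ([0.6229, -0.2783, 0.1343], 0.36)]
[([0.4879, 0.3277, 0.031], 0.46), ([0.5385, -0.4998, 0.0004], 0.42)]
```

View pics/w7.png

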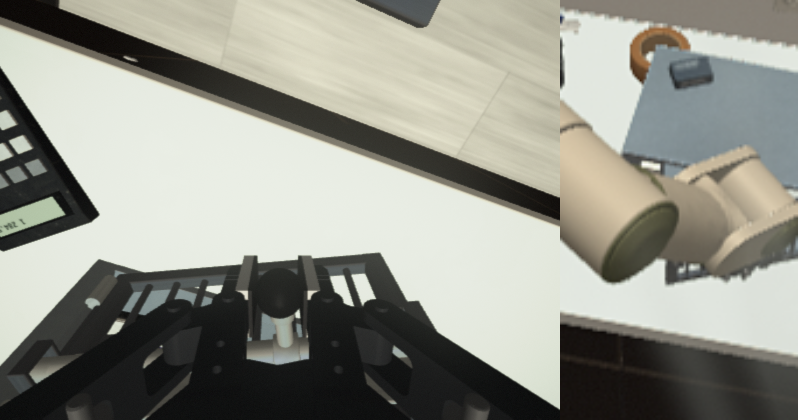

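The wrist view shows the knob at (279,293), held between the pads with the gate standing open. The estimated angle is 0.46–0.51 rad, the draw is about 40 mm and it is still, so I'll hand in.

```bash
python3 -c "
from rig import robot; print(robot.sign_off())"
```

```text
the job is handed in; nothing more can be done
None
```

I pressed yellow, blue and green in order, drew the bolt over the lip by about 40 mm, and handed the job in with the gate held about 0.5 rad (28°) open, knob still gripped; no verdict came back, and joint 6 briefly read -2.884, just past its -2.88 limit, which could count against the run.

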